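# Centre the hand stamp on its ink pad and press it to ink it

### The job

The next rental form is waiting for its stamp, but the wooden hand stamp was left standing crooked at the edge of the open ink pad. Without picking it up or pinching it, nudge it with light taps of the fingertips until it stands in the middle of the pad with its long side along the pad's long side, and let it stand there by itself a moment; then press down on its knob, firmly but not hard, for about a second so that the rubber takes ink, and leave it standing there. Do not tip the stamp over or push it off the pad, do not shove the pad along the desk or close its lid, and leave everything else on the desk alone.

Things in the scene. Friction and masses are not known exactly. Their poses are not given: they have to be found in the camera images.
- stamp: Red-brown wooden hand stamp, loose, about 55 g; origin at the centre of its underside, z up. Foot block 26 mm (x) by 54 mm (y, its long side), 14 mm high; round neck 18 mm thick up to 35 mm, knob 26 mm thick up to 67 mm. Narrow: slides when pushed low on the foot, tips when pushed at the knob. Starts off the pad's middle, to the side away from the lid, up to 0.35 rad askew.
- stamp_knob (a point): Centre of the top of the stamp's knob, 67 mm above its underside: the place to press straight down.
- ink_pad: Open black stamp pad, loose, about 150 g; origin at desk height. Its flat top, on which the stamp stands, is 8 mm above the desk, 94 mm long (x from -47 to 47 mm) and 68 mm wide (y from -36 to 32 mm). Lid hinged along the long side at y = +34 mm, away from the robot; open, it stands about 75 mm high and leans back.
- pad_middle (a point): The middle of the pad's top face, 8 mm above the desk: the middle of the stamp's underside belongs here. Axes as the pad's: x along its long side, y towards the lid.
- ink_pad_lid (a joint): Hinge of the pad's lid in rad: 0 shut, 1.92 fully open (the stop it leans on by its own weight). It starts fully open and is to stay so.
- day_book: Closed tan notebook, 210 x 152 x 13 mm, left of the pad; origin under its centre. Leave alone.
- pen: Black ball pen, 138 mm, lying on the notebook. Leave alone.
- mug: Dark green mug, 80 mm across, 102 mm high, right of and behind the pad. Leave alone.
- stapler: Black stapler, 151 x 46 x 60 mm, right of the pad. Leave alone.
- padlock_brass: Brass-coloured padlock, 72 x 45 x 21 mm, lying in the shallow black tray behind the pad. Leave alone.
- padlock_green: Green padlock, 72 x 45 x 21 mm, lying in the same tray. Leave alone.
- key: Key with a red tag, 138 x 34 x 4 mm, lying in the same tray. Leave alone.
- tape_roll: Roll of brown packing tape, 104 mm across, 48 mm high, left of and behind the pad. Leave alone.
There are look-alikes about, which are no part of the job. Of the things that look like the stamp, the middle-sized one is meant.

How it is judged (in metres and radians):
On the way, in this order (a step that is already met when the one before it is completed fails the run):
1. the stamp stands by itself, upright and still, in the middle of the pad (within 7 mm) and along it (within 0.14 rad), untouched (horizontal distance between stamp and pad_middle below 0.007 m and angle between the y axis of stamp and the x axis of ink_pad, either way round below 0.14 rad and angle between stamp's own z axis and vertical below 0.1 rad and z of stamp in the frame of ink_pad between 0.005 and 0.011 m and linear speed of stamp below 0.01 m/s and angular speed of stamp below 0.2 rad/s and contact force between the fingers and stamp below 0.1 N), for 0.3 s.
2. the stamp, still centred and upright, is pressed down on the pad with more than 4 N for 0.4 s (horizontal distance between stamp and pad_middle below 0.007 m and angle between the y axis of stamp and the x axis of ink_pad, either way round below 0.14 rad and angle between stamp's own z axis and vertical below 0.1 rad and z of stamp in the frame of ink_pad between 0.005 and 0.011 m and contact force between stamp and ink_pad above 4 N and contact force between the fingers and stamp above 3 N), for 0.4 s.
At the end, for the whole second after the job is handed in: The stamp stands upright (within 0.1 rad), still, with its foot flat on the pad, its middle within 7 mm of the pad's middle and its long side within 0.14 rad of the pad's; the pad is within 20 mm of where it was and its lid is open (horizontal distance between stamp and pad_middle below 0.007 m and angle between the y axis of stamp and the x axis of ink_pad, either way round below 0.14 rad and angle between stamp's own z axis and vertical below 0.1 rad and z of stamp in the frame of ink_pad between 0.005 and 0.011 m and linear speed of stamp below 0.01 m/s and angular speed of stamp below 0.2 rad/s and distance of ink_pad from where it was at the start of the episode below 0.02 m and value of joint ink_pad_lid above 1.7 rad); the robot touches nothing.
It fails at once if the stamp is lifted clear of the pad, or pinched (gripped with more than 25 N while it is not being pressed down) (z of stamp in the frame of ink_pad above 0.018 m or (z of stamp in the frame of ink_pad above 0.015 m and angle between stamp's own z axis and vertical below 0.15 rad) or (contact force between the fingers and stamp above 25 N and contact force between stamp and ink_pad below 10 N)).
It fails at once if the stamp tips by more than 0.5 rad or comes down off the pad (angle between stamp's own z axis and vertical above 0.5 rad or z of stamp in the frame of ink_pad below 0.002 m).
It fails at once if the stamp is pressed on the pad with more than 50 N (contact force between stamp and ink_pad above 50 N).
It fails at once if the pad is shoved along by more than 20 mm or its lid is swung towards shut (below 1.5 rad) (distance of ink_pad from where it was at the start of the episode above 0.02 m or value of joint ink_pad_lid below 1.5 rad).
It fails at once if something else on the desk is moved by more than 15 mm (distance of any of day_book, pen, mug, stapler, padlock_brass, padlock_green, key, tape_roll from where it was at the start of the episode above 0.015 m).
It also fails if it takes over 51 s, if anything falls off the work surface, if the arm or the gripper's body presses on something with over 40 N, if the wrist force passes 120 N, or if a joint passes its speed limit or range.

### The arm

A 6-joint arm with a two-finger parallel gripper is mounted at the origin on a cart in front of the work surface, level with it; the furniture and walls round the work are solid. World frame = base frame: x ahead of the robot, y to its left, z up, the work surface at z = 0. Lengths are in m, angles in degrees, forces in N, time in s.
With the tool pointing down it reaches from about 0.375 to 0.9 m from the base axis. Payload 3.1 kg.
Tool frame: the origin (TCP) lies midway between the tips of the shut fingers; the grasp point (between the pads) lies 19 mm behind it; x points along the fingers, z is the direction in which the jaws open and shut, and the axes are right-handed (so a half turn about x gives the same grasp; the last joint's range is limited). The gripper opens to 87 mm and grips with 3 to 60 N. Pads are 19 mm wide; open, the fingers measure 117 mm over their backs; the gripper's body (75 mm by 190 mm) begins 51 mm behind the grasp point.
Start: joints at [66.893, 30.224, 82.088, -0, 67.689, -10.227], TCP at [0.139, 0.609, 0.223] pointing down, gripper open.
Joint ranges: [-176.69, 176.69], [-43.24, 126.21], [12.49, 139.97], [-82, 262], [0, 151.66], [-163.58, 163.58]. Speed limits (degrees/s): [159.86, 159.86, 180, 180, 180, 180].

### API

Orientations are given as a 3x3 rotation matrix whose columns are the frame's x, y, z axes.
In Python, from rig import * gives the robot as it stands.
- The arm moves only by the tool play_rows, never from a script. Its argument "rows" is a list that holds one entry, the list of rows, each a list of 7 numbers: the shift along the tool's x, y, z in m, then the turn, a rotation vector about the tool's x, y, z in degrees, then the finger opening in m, from 0 to 0.087. A call has 1 to 12 rows; each row is the pose to reach, as a shift and turn from the pose commanded when the call began, along the tool's axes at that moment; what a row does not reach only later rows make up. A row lasts 1/10 s, in which the tool goes at most 50 mm and 8.59 degrees, less where a joint would pass 70% of its speed; a pose out of reach is approached as far as the arm can. A call with a gripper value outside its range is refused whole. The fingers move at their own pace and stop on an object; the grip force is fixed at half the most. Time passes only in rows, so rows that repeat a pose let the fingers close. It gives the time, the measured TCP pose, the force and the opening at its end, in the units of the state.
- read_state(): the state, without advancing time (a new reading comes with each control period).
- capture(name): name is "scene" or "top" or "wrist"; returns a dict with "pixels" (420x560x3 uint8, red, green, blue), "intrinsics" (3x3 intrinsics, pixels), "k1" (the pictures are not rectified: a ray, as slopes to the right and down, at radius r is drawn at 1 + k1 r^2 times it, then the intrinsics apply), "rvec" (rotation vector, rad) and "tvec" (3), from world to camera coordinates, as OpenCV has them. Camera axes: x right, y down, z forward; pixel columns grow to the right and rows downward; lengths in m; the calibration is good to about 2 mm. A picture is of the moment at which its call begins. There is no depth.
- hand_in(): hands the job in, once; it reports no verdict.
Trained networks look in the newest picture that a camera, given by its name, has taken for a name from the list of things; names that differ only in an ending like _2 or _b are one class to them, and where a whole thing is asked for, a point or a joint stands for the part that bears it (a point fixed in the world has none). Each returns a list of dicts, best first, with "p" (0 to 1); they miss things now and then, are a little off and sometimes report something else, mostly with a low value. They report only what shows in the picture. A call takes as long as a camera call. They do not tell look-alikes from the thing itself.
- trace(camera, target): "mask" (420x560 bool, what is visible of it) and "at" ([column, row] in pixels, amid what is visible of it).
The state is a dict: "time_s": time; "joint_positions": joint angles; "qvel": joint speeds; "tau": joint torques, N m; "position": TCP position; "tcp_rot": TCP orientation; "force": force on the tool from outside, world axes, zero at the start; "moment": the same for the moment, N m; "opening": opening from 0.0 (shut) to 1.0 (fully open).
Only numpy, scipy, OpenCV 4.12 (cv2) and the standard library are available. Lean on these libraries where they do the work, as an engineer would, in place of code of your own. Each camera call takes 0.05 s, during which the arm holds its last target.

## Working session

There is one attempt and no reset: what is moved stays moved. The work goes in short steps, Python scripts to look and compute and a tool call to move; the robot and the scene stay as the last step left them, time stands still between calls to the robot, and variables do not carry over. Pictures are saved under pics/ and viewed, and the job is handed in when it is done.

Besides the shell and the picture viewer there is one more tool, called after ">>>" as name(argument=value, ...), one argument or row to a line, values as JSON. play_rows: Moves the arm, as the interface text tells. Its arguments: {"type":"object","properties":{"rows":{"type":"array"}},"required":["rows"]}

```bash
ls; mkdir -p pics; python3 - <<'E'
from rig import *
import cv2
print(read_state())
for n in ["scene","top","wrist"]:
    c=capture(n); cv2.imwrite(f"pics/{n}0.png",cv2.cvtColor(c["pixels"],cv2.COLOR_RGB2BGR)); print(n,c["intrinsics"],c["k1"],c["rvec"],c["tvec"])
    for t in ["stamp","ink_pad"]:
        print(t,[(d["p"],d["at"],int(d["mask"].sum())) for d in trace(n,t)])
E
```

```text
pics
{'time_s': 0.0, 'joint_positions': array([ 6.68929771e+01,  3.02759752e+01,  8.21557245e+01, -8.72933359e-04,
        6.76877969e+01, -1.02267193e+01]), 'qvel': array([-0.0109317 ,  0.08514002,  0.01387545, -0.00246965, -0.05927395,
       -0.00704138]), 'tau': array([ 8.03154344e-04, -4.40046215e+01, -1.76588255e+01,  6.35452475e-02,
        5.82478114e-02, -1.56169849e-04]), 'position': array([0.13900512, 0.60860999, 0.22160736]), 'tcp_rot': array([[-8.05532380e-04, -9.74839032e-01,  2.22908532e-01],
       [-1.92381803e-03,  2.22909702e-01,  9.74837198e-01],
       [-9.99997825e-01,  3.56427476e-04, -2.05497389e-03]]), 'force': array([ 0.01675055,  0.04609069, -0.47401015]), 'moment': array([ 0.01331527,  0.02359797, -0.02553837]), 'opening': 0.9997337928405714}
scene [[468.03465703   0.         274.66017799]
 [  0.         468.03465703 202.67941624]
 [  0.           0.           1.        ]] 0.01997962515527178 [ 1.96960116 -1.11219603  0.54762744] [-0.27713528  0.35657235  0.88762586]
stamp [(0.83, [220.4, 231.8], 529), (0.72, [269.1, 238.5], 344), (0.45, [279.8, 274.8], 169)]
ink_pad [(0.86, [287.0, 225.6], 1197), (0.38, [147.1, 213.7], 2409)]
top [[404.65086846   0.         276.72301952]
 [  0.         404.65086846 209.22004533]
 [  0.           0.           1.        ]] -0.056428893174923424 [ 2.13746552 -2.16992824  0.16244861] [0.03874811 0.57576952 1.03632273]
stamp [(0.58, [249.1, 261.0], 430), (0.57, [289.6, 243.1], 185), (0.56, [325.2, 276.5], 91)]
ink_pad [(0.77, [298.7, 224.5], 1212)]
wrist [[301.75628675   0.         279.69160074]
 [  0.         301.75628675 217.02099565]
 [  0.           0.           1.        ]] -0.06887592012710317 [-2.27463654 -1.81255338 -0.25816447] [-0.62357921 -0.0336501   0.39085066]
stamp []
ink_pad []
```

```bash
python3 - <<'E'
import cv2
for n,(x0,y0,x1,y1) in {"scene":(150,140,400,320),"top":(180,140,420,320)}.items():
    i=cv2.imread(f"pics/{n}0.png"); cv2.imwrite(f"pics/{n}0c.png",cv2.resize(i[y0:y1,x0:x1],None,fx=3.2,fy=3.2,interpolation=cv2.INTER_CUBIC))
E
```

```text
(no output)
```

View pics/scene0.png

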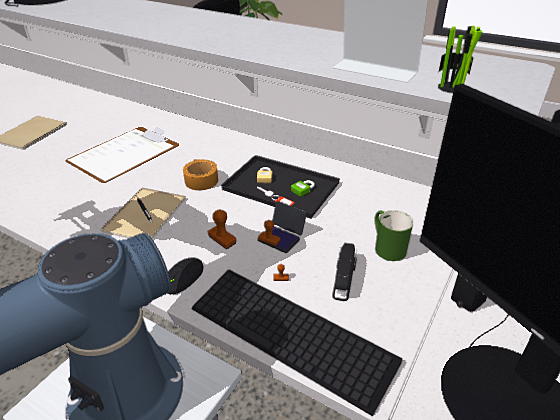

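View pics/top0.png

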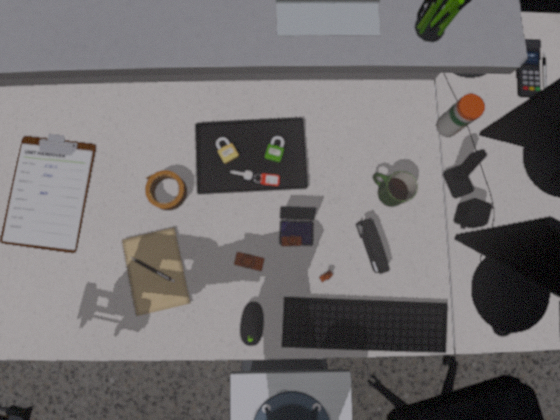

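View pics/wrist0.png

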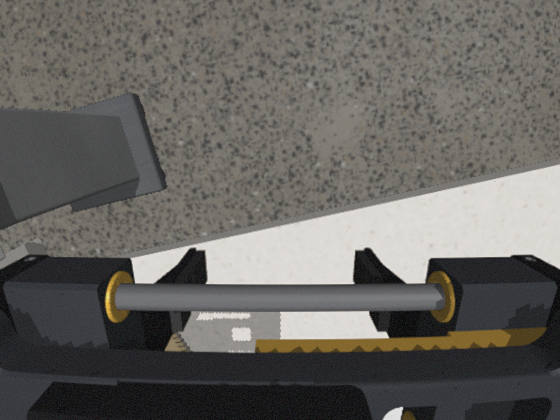

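```bash
sleep 0
```

```text
(no output)
```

View pics/top0c.png

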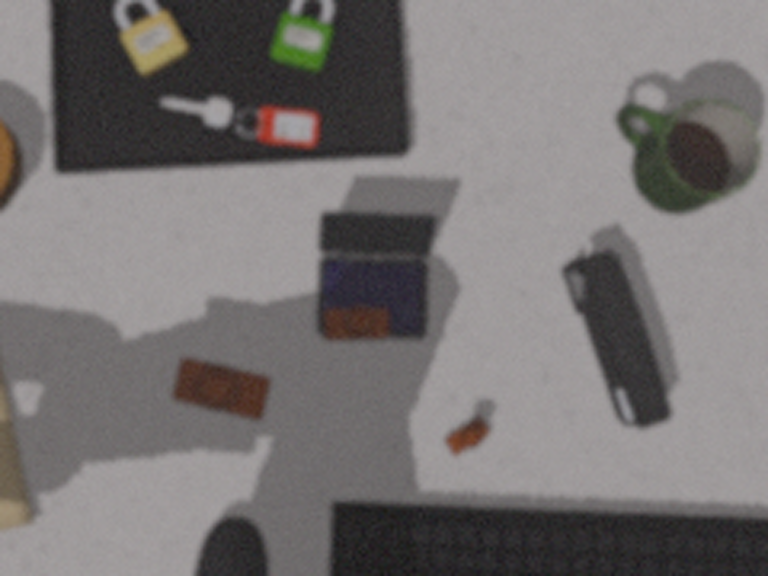

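View pics/scene0c.png

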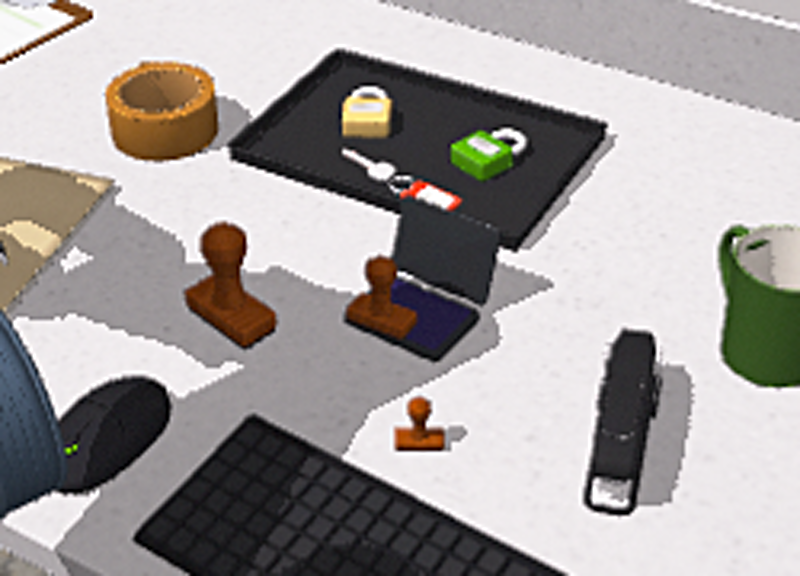

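```bash
cat > h.py <<'E'
import numpy as np, cv2
from rig import *
from scipy.optimize import least_squares
def cam(c):
    R=cv2.Rodrigues(np.array(c["rvec"],float))[0]; t=np.array(c["tvec"],float); return R,t
def proj(c,P):
    R,t=cam(c); P=np.atleast_2d(P)@R.T+t; s=P[:,:2]/P[:,2:]; r2=(s**2).sum(1,keepdims=True)
    s=s*(1+c["k1"]*r2); K=c["intrinsics"]; return s*[K[0,0],K[1,1]]+[K[0,2],K[1,2]]
def back(c,uv,z):
    R,t=cam(c); K=c["intrinsics"]; d=(np.atleast_2d(uv)-[K[0,2],K[1,2]])/[K[0,0],K[1,1]]
    s=d.copy()
    for _ in range(20): s=d/(1+c["k1"]*(s**2).sum(1,keepdims=True))
    D=np.c_[s,np.ones(len(s))]@R; C=-R.T@t
    return C+D*((z-C[2])/D[:,2:])
def save(c,name,box=None,f=1):
    i=cv2.cvtColor(c["pixels"],cv2.COLOR_RGB2BGR)
    if box: x0,y0,x1,y1=box; i=i[y0:y1,x0:x1]
    cv2.imwrite(f"pics/{name}.png",cv2.resize(i,None,fx=f,fy=f,interpolation=cv2.INTER_CUBIC))
E
python3 - <<'E'
from h import *
c=capture("top"); C=-cam(c)[0].T@cam(c)[1]; print("topC",C)
px=lambda x,y:(180+x/3.2,140+y/3.2)
print("pad corners NL,NR,FR,FL",back(c,[px(320,338),px(425,337),px(427,262),px(322,258)],0.008))
print("stamp foot",back(c,[px(321,335),px(388,335),px(390,307),px(324,308)],0.022))
w=capture("wrist"); R,t=cam(w); s=read_state(); Rt=s["tcp_rot"]
Cw=-R.T@t; print("wrist cam in tool",Rt.T@(Cw-s["position"]), "axes in tool (rows x,y,z)",(R@Rt).round(3))
E
```

```text
topC [0.42620922 0.04262302 1.10612193]
pad corners NL,NR,FR,FL [[ 0.48115262  0.02238061  0.008     ]
 [ 0.48059627 -0.06660485  0.008     ]
 [ 0.54445973 -0.07007955  0.008     ]
 [ 0.54922513  0.01952864  0.008     ]]
stamp foot [[ 0.48294129  0.02176099  0.022     ]
 [ 0.48206804 -0.03426988  0.022     ]
 [ 0.50547797 -0.0365039   0.022     ]
 [ 0.50548664  0.01886522  0.022     ]]
wrist cam in tool [-0.16216906  0.07668864 -0.0011155 ] axes in tool (rows x,y,z) [[-0.   -0.    1.  ]
 [-0.28 -0.96 -0.  ]
 [ 0.96 -0.28  0.  ]]
```

```bash
cat >> h.py <<'E'
from scipy.spatial.transform import Rotation as Ro
def Rt(yaw=0,tilt=0):  # tool down; jaw along world y rotated by yaw deg about z
    a=np.radians(yaw); z=np.array([-np.sin(a),np.cos(a),0]); x=np.array([0,0,-1.]); return np.c_[x,np.cross(z,x),z]
def row(p,R):
    s=read_state(); T=s["tcp_rot"]; print("row",(T.T@(np.array(p)-s["position"])).round(4),np.degrees(Ro.from_matrix(T.T@R).as_rotvec()).round(2))
E
python3 - <<'E'
from h import *
row([0.37,0.29,0.22],Rt(0)); row([0.60,-0.02,0.20],Rt(0))
c=capture("top")
px=lambda x,y:(180+x/3.2,140+y/3.2)
print("big stamp",back(c,[px(180,358),px(268,380),px(265,418),px(174,400)],0.02).round(3))
print("small",back(c,[px(468,435)],0.01).round(3), "stapler", back(c,[px(590,250),px(640,425)],0.03).round(3))
E
```

```text
row [ 0.0025 -0.2961 -0.2598] [-12.88  -0.    -0.  ]
row [ 0.0225 -0.5894 -0.5107] [-12.88  -0.    -0.  ]
big stamp [[0.466 0.14  0.02 ]
 [0.446 0.067 0.02 ]
 [0.415 0.069 0.02 ]
 [0.431 0.145 0.02 ]]
small [[ 0.398 -0.1    0.01 ]] stapler [[ 0.55  -0.205  0.03 ]
 [ 0.404 -0.241  0.03 ]]
```

>>> play_rows(
  rows=[
    [[0.0,-0.295,-0.255,-12.9,0,0,0.087],[0.0,-0.295,-0.255,-12.9,0,0,0.087],[0.0,-0.295,-0.255,-12.9,0,0,0.087],[0.0,-0.295,-0.255,-12.9,0,0,0.087],[0.0,-0.295,-0.255,-12.9,0,0,0.087],[0.0,-0.295,-0.255,-12.9,0,0,0.087],[0.0,-0.295,-0.255,-12.9,0,0,0.087],[0.0,-0.295,-0.255,-12.9,0,0,0.087],[0.02,-0.59,-0.51,-12.9,0,0,0.087],[0.02,-0.59,-0.51,-12.9,0,0,0.087],[0.02,-0.59,-0.51,-12.9,0,0,0.087],[0.02,-0.59,-0.51,-12.9,0,0,0.087]],
  ],
)

```text
time_s: 1.8
position: [0.4894, 0.1321, 0.2126]
tcp_rot: [[0.001, -1.0, -0.0], [0.0, -0.0, 1.0], [-1.0, -0.001, 0.0]]
force: [0.6, 0.5, 0.2]
opening: 1.0
```

```bash
python3 - <<'E'
from h import *
print(read_state()["position"]); row([0.60,-0.02,0.20],Rt(0))
E
```

```text
[0.48938966 0.13207931 0.2126039 ]
row [ 0.0127 -0.1106 -0.1521] [0.   0.02 0.06]
```

>>> play_rows(
  rows=[
    [[0.01,-0.11,-0.15,0,0,0,0.087],[0.01,-0.11,-0.15,0,0,0,0.087],[0.01,-0.11,-0.15,0,0,0,0.087],[0.01,-0.11,-0.15,0,0,0,0.087],[0.01,-0.11,-0.15,0,0,0,0.087],[0.01,-0.11,-0.15,0,0,0,0.087]],
  ],
)

```text
time_s: 2.4
position: [0.5981, -0.0166, 0.2019]
tcp_rot: [[-0.001, -1.0, 0.001], [0.001, 0.001, 1.0], [-1.0, 0.001, 0.001]]
force: [-0.3, -0.6, -0.2]
opening: 1.0
```

```bash
python3 - <<'E'
from h import *
print(read_state()["position"])
c=capture("wrist"); save(c,"w1"); print(-cam(c)[0].T@cam(c)[1]); 
for t in ["stamp","ink_pad"]: print(t,[(d["p"],d["at"],int(d["mask"].sum())) for d in trace("wrist",t)])
E
```

```text
[ 0.59806662 -0.01661737  0.20189343]
[ 0.52131123 -0.01766841  0.36418171]
stamp [(0.95, [202.5, 11.7], 825), (0.73, [404.7, 45.9], 4004), (0.16, [336.3, 251.2], 1140)]
ink_pad [(0.79, [268.7, 148.3], 7034)]
```

View pics/w1.png

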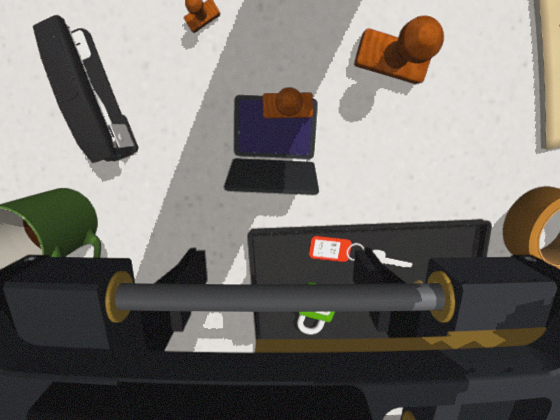

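```bash
python3 - <<'E'
from h import *
c=capture("wrist"); save(c,"w1c",(215,70,335,205),5)
E
```

```text
(no output)
```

View pics/w1c.png

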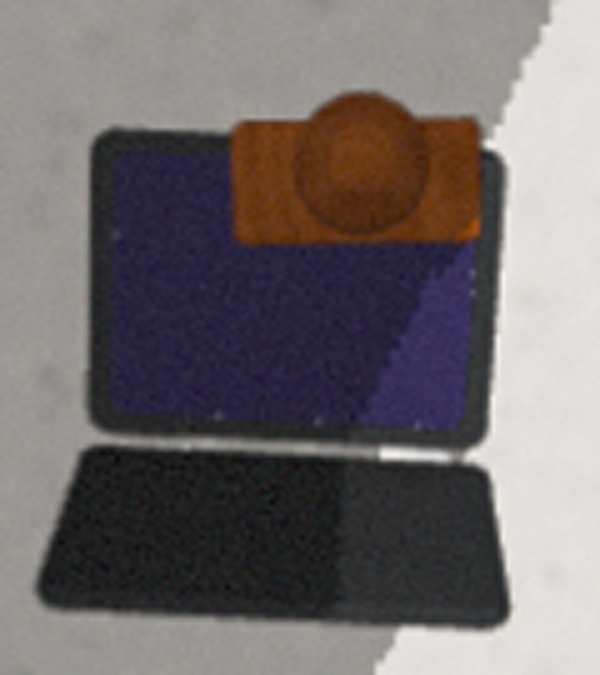

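```bash
cat >> h.py <<'E'
def fitrect(c,uv,loc,z):
    # uv corners <-> loc corners (frame-local xy), fit x,y,yaw at height z
    W=back(c,uv,z)[:,:2]
    f=lambda p:(np.array(loc)@np.array([[np.cos(p[2]),np.sin(p[2])],[-np.sin(p[2]),np.cos(p[2])]])+p[:2]-W).ravel()
    r=least_squares(f,[*W.mean(0),-1.57]); return r.x[:2],np.degrees(r.x[2]),f(r.x).reshape(-1,2)*1000
def near(P,yaw,loc):
    a=np.radians(yaw); return P+loc@np.array([[np.cos(a),np.sin(a)],[-np.sin(a),np.cos(a)]])
E
python3 - <<'E'
from h import *
c=capture("wrist"); px=lambda p:[(215+x/5-.4,70+y/5-.4) for x,y in p]
# pad frame: x=-world y(image left), y=+world x (image down)
pu=px([(92,127),(505,151),(487,449),(87,431)])
pl=np.array([(.047,-.036),(-.047,-.036),(-.047,.032),(.047,.032)])
P,py,res=fitrect(c,pu,pl,.008); print("pad",P,py,res.round(1))
print(back(c,pu,.008).round(4))
su=px([(232,119),(481,117),(481,243),(235,244)])
sl=np.array([(-.013,-.027),(-.013,.027),(.013,.027),(.013,-.027)])
S,sy,res=fitrect(c,su,sl,.022); print("stamp",S,sy,res.round(1))
print(back(c,su,.022).round(4)); 
print("knob", back(c,px([(362,162)]),.062))
a=np.radians(py);d=S-P; print("stamp in pad mm",1000*np.array([d@[np.cos(a),np.sin(a)],d@[-np.sin(a),np.cos(a)]]))
E
```

```text
pad [ 0.52045221 -0.02321567] -92.69577613532795 [[-0.3 -0.7]
 [-0.9  1. ]
 [ 0.8  0. ]
 [ 0.4 -0.4]]
[[ 0.4826 -0.0678  0.008 ]
 [ 0.4876  0.0244  0.008 ]
 [ 0.5539  0.0222  0.008 ]
 [ 0.5498 -0.0713  0.008 ]]
stamp [ 0.49523582 -0.00885962] 0.6007147404164408 [[-0.  -0.3]
 [-0.   0.5]
 [-0.1  0.1]
 [ 0.1 -0.3]]
[[ 0.4825 -0.0357  0.022 ]
 [ 0.482   0.0175  0.022 ]
 [ 0.508   0.0182  0.022 ]
 [ 0.5084 -0.0354  0.022 ]]
knob [[ 0.49472365 -0.00880399  0.062     ]]
stamp in pad mm [-13.15417441 -25.86368355]
```

```bash
python3 - <<'E'
from h import *
row([0.4955,-0.0195,0.12],Rt(-2.7))
E
```

```text
row [ 0.0826  0.1019 -0.0047] [ 2.82  0.01 -0.03]
```

>>> play_rows(
  rows=[
    [[0.04,0.05,-0.0025,1.4,0,0,0.087],[0.06,0.102,-0.0047,2.8,0,0,0.087],[0.08,0.102,-0.0047,2.8,0,0,0.087],[0.083,0.102,-0.0047,2.8,0,0,0.087],[0.083,0.102,-0.0047,2.8,0,0,0.087],[0.083,0.102,-0.0047,2.8,0,0,0.087]],
  ],
)

```text
time_s: 3.25
position: [0.4995, -0.0211, 0.1207]
tcp_rot: [[0.005, -0.999, 0.048], [-0.001, 0.048, 0.999], [-1.0, -0.005, -0.001]]
force: [-0.1, -0.5, -0.2]
opening: 0.999
```

```bash
python3 - <<'E'
from h import *
row([0.4955,-0.0195,0.014],Rt(-2.7))
save(capture("wrist"),"w2"); save(capture("scene"),"s2",(180,120,380,300),4)
E
```

```text
row [0.1067 0.0046 0.0016] [-0.04 -0.06  0.3 ]
```

View pics/w2.png

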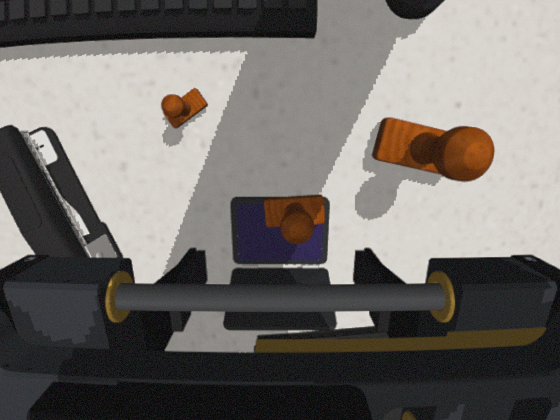

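View pics/s2.png

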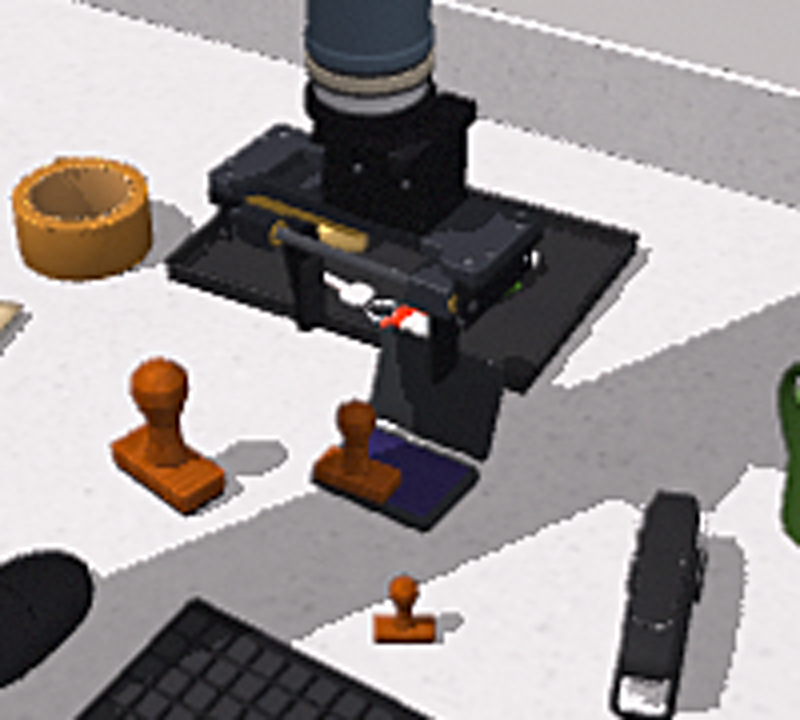

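>>> play_rows(
  rows=[
    [[0.03,0.0045,0.0016,0,0,0.3,0.087],[0.06,0.0045,0.0016,0,0,0.3,0.087],[0.085,0.0045,0.0016,0,0,0.3,0.087],[0.1,0.0045,0.0016,0,0,0.3,0.087],[0.104,0.0045,0.0016,0,0,0.3,0.087],[0.104,0.0045,0.0016,0,0,0.3,0.087]],
  ],
)

```text
time_s: 3.95
position: [0.4928, -0.0191, 0.0153]
tcp_rot: [[-0.004, -0.999, 0.048], [0.0, 0.048, 0.999], [-1.0, 0.004, -0.0]]
force: [-0.1, -0.2, -0.3]
opening: 0.999
```

```bash
python3 - <<'E'
from h import *
row([0.4955,-0.0195,0.014],Rt(-2.7))
save(capture("wrist"),"w3",(160,150,400,330),3.3); save(capture("scene"),"s3",(180,120,380,300),4)
E
```

```text
row [ 0.0013 -0.0027 -0.0002] [-0.07 -0.01 -0.25]
```

View pics/w3.png

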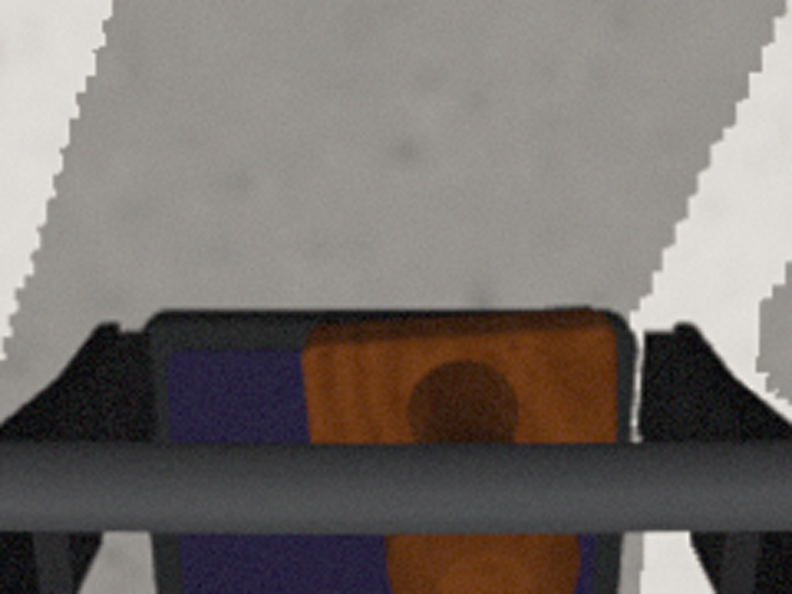

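View pics/s3.png

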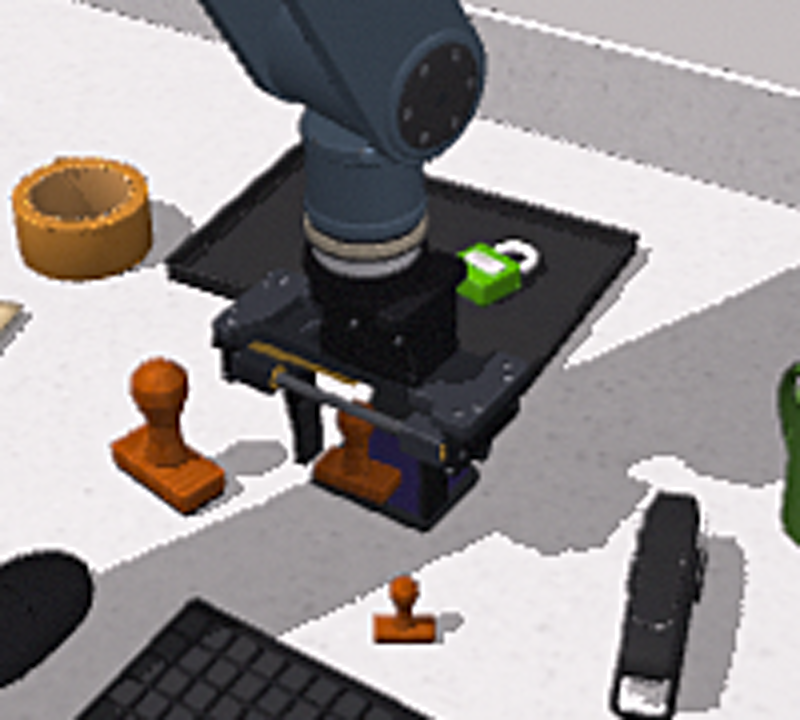

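>>> play_rows(
  rows=[
    [[0,0,-0.003,0,0,0,0.087],[0,0,-0.005,0,0,0,0.087],[0,0,-0.0065,0,0,0,0.087],[0,0,-0.008,0,0,0,0.087],[0,0,-0.0095,0,0,0,0.087],[0,0,-0.011,0,0,0,0.087],[0,0,-0.0125,0,0,0,0.087],[0,0,-0.014,0,0,0,0.087],[0,0,-0.0155,0,0,0,0.087],[0,0,-0.017,0,0,0,0.087],[0,0,-0.0185,0,0,0,0.087],[0,0,-0.0195,0,0,0,0.087]],
  ],
)

```text
time_s: 5.25
position: [0.4909, -0.0386, 0.0153]
tcp_rot: [[-0.005, -0.999, 0.049], [0.0, 0.049, 0.999], [-1.0, 0.005, -0.0]]
force: [-0.0, 0.7, -0.5]
opening: 1.002
```

>>> play_rows(
  rows=[
    [[0,0,0,0,0,0,0.087],[0,0,0,0,0,0,0.087]],
  ],
)

```text
time_s: 5.45
position: [0.4909, -0.0386, 0.0152]
tcp_rot: [[-0.005, -0.999, 0.048], [0.0, 0.048, 0.999], [-1.0, 0.005, -0.0]]
force: [-0.2, -0.3, 0.3]
opening: 0.998
```

```bash
python3 - <<'E'
from h import *
save(capture("wrist"),"w4",(160,150,400,330),3.3); save(capture("scene"),"s4",(180,120,380,300),4)
E
```

```text
(no output)
```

View pics/w4.png

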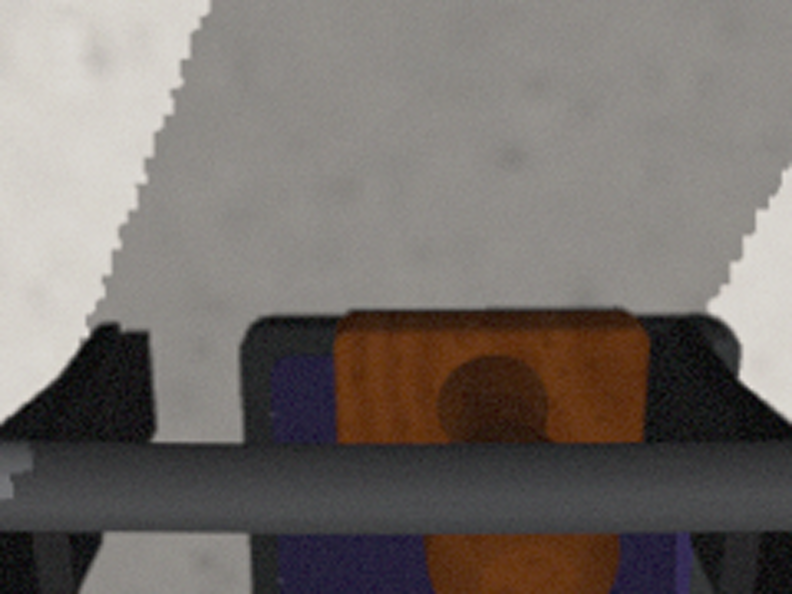

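View pics/s4.png

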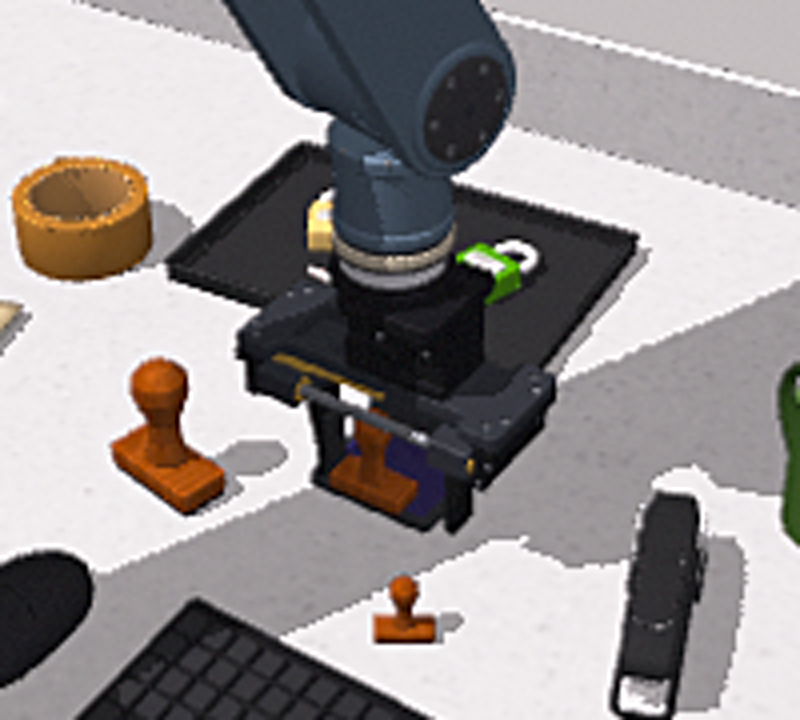

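>>> play_rows(
  rows=[
    [[0,0,0.003,0,0,0,0.087],[0,0,0.006,0,0,0,0.087],[-0.03,0,0.006,0,0,0,0.087],[-0.07,0,0.006,0,0,0,0.087],[-0.11,0,0.006,0,0,0,0.087],[-0.14,-0.03,0.006,0,0,0,0.087],[-0.14,-0.07,0.006,0,0,0,0.087],[-0.14,-0.09,0.006,0,0,0,0.087],[-0.14,-0.09,0.006,0,0,0,0.087],[-0.14,-0.09,0.006,0,0,0,0.087]],
  ],
)

```text
time_s: 6.55
position: [0.5805, -0.0363, 0.1542]
tcp_rot: [[-0.008, -0.999, 0.048], [0.001, 0.048, 0.999], [-1.0, 0.008, 0.0]]
force: [-0.2, -0.1, -0.3]
opening: 1.003
```

```bash
python3 - <<'E'
from h import *
print(read_state()["position"])
c=capture("wrist"); save(c,"w5"); save(c,"w5c",(200,70,350,220),5)
E
```

```text
[ 0.58051078 -0.03626147  0.15419839]
```

View pics/w5.png

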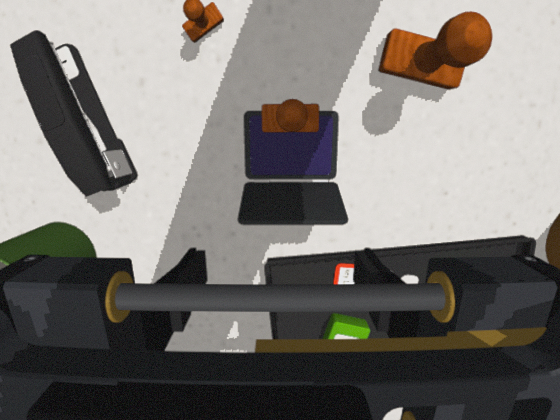

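View pics/w5c.png

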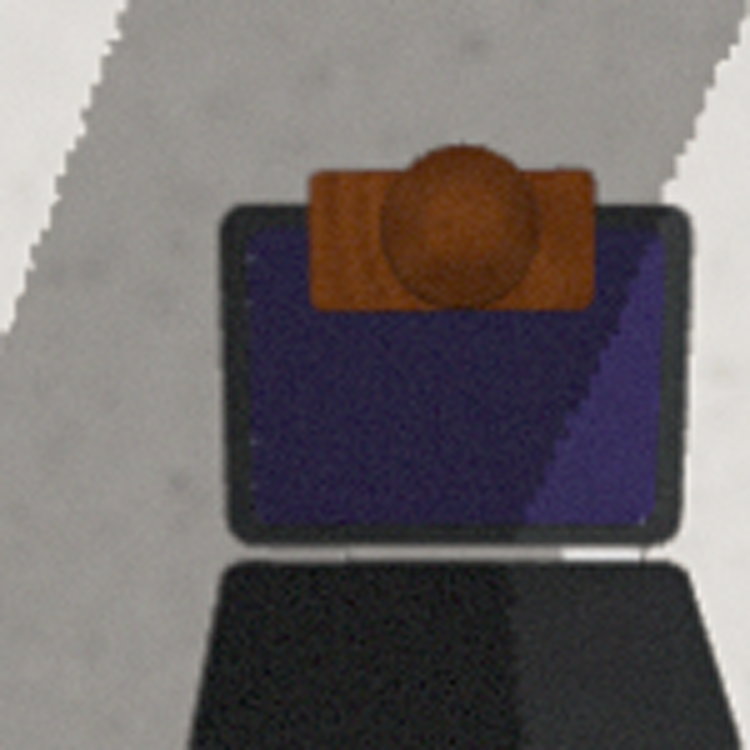

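```bash
cat >> h.py <<'E'
PL=np.array([(.047,-.036),(-.047,-.036),(-.047,.032),(.047,.032)])
SL=np.array([(-.013,-.027),(-.013,.027),(.013,.027),(.013,-.027)])
def measure(c,pu,su,knob,x0,y0,f):
    px=lambda p:[(x0+(x+.5)/f-.5,y0+(y+.5)/f-.5) for x,y in p]
    P,py,r1=fitrect(c,px(pu),PL,.008); S,sy,r2=fitrect(c,px(su),SL,.022)
    print("pad",P,py,"\n",r1.round(1).tolist()); print("stamp",S,sy,"\n",r2.round(1).tolist()); print("knob",back(c,px([knob]),.062)[0])
    a=np.radians(py);d=S-P; print("stamp in pad mm",1000*np.array([d@[np.cos(a),np.sin(a)],d@[-np.sin(a),np.cos(a)]]),"dyaw",sy-py-90)
E
python3 - <<'E'
from h import *
c=capture("wrist")
measure(c,[(219,204),(693,205),(683,545),(227,545)],[(309,170),(594,168),(594,309),(310,311)],(460,225),200,70,5)
row([0.445,-0.025,0.15],Rt(-2.7)); 
E
```

```text
pad [ 0.5194201  -0.02309812] -92.66792805996657 
 [[-0.4, -0.6], [-0.6, 0.8], [0.4, -0.1], [0.6, -0.2]]
stamp [ 0.49134736 -0.02321688] -2.2743868095967033 
 [[-0.3, -0.5], [-0.2, 0.6], [0.2, 0.1], [0.3, -0.2]]
knob [ 0.49086943 -0.02323077  0.062     ]
stamp in pad mm [  1.42534064 -28.03678373] dyaw 0.3935412503698643
row [0.0053 0.135  0.0047] [-0.07  0.04 -0.5 ]
```

```bash
python3 - <<'E'
from h import *
c=capture("wrist"); t=capture("top")
for z in (.08,.09): print(back(c,[(467,38),(444,38)],z).round(3).tolist())
print(back(t,[(249,261)],.09).round(3))
row([0.44,-0.0215,0.14],Rt(-2.7))
E
```

```text
[[0.441, 0.107, 0.08], [0.441, 0.09, 0.08]]
[[0.444, 0.101, 0.09], [0.444, 0.084, 0.09]]
[[0.44  0.102 0.09 ]]
row [0.0154 0.1406 0.0082] [-0.08  0.03 -0.44]
```

>>> play_rows(
  rows=[
    [[0.0,0.04,0.003,0,0,0,0.036],[0.0,0.09,0.006,0,0,-0.4,0.036],[0.0,0.135,0.008,0,0,-0.4,0.036],[0.015,0.141,0.008,0,0,-0.4,0.036],[0.015,0.141,0.008,0,0,-0.4,0.036],[0.015,0.141,0.008,0,0,-0.4,0.036],[0.015,0.141,0.008,0,0,-0.4,0.036]],
  ],
)

```text
time_s: 7.45
position: [0.4432, -0.0226, 0.1411]
tcp_rot: [[0.004, -0.999, 0.049], [-0.001, 0.049, 0.999], [-1.0, -0.004, -0.001]]
force: [0.1, 0.6, -0.2]
opening: 0.459
```

```bash
python3 - <<'E'
from h import *
row([0.44,-0.0215,0.014],Rt(-2.7)); save(capture("wrist"),"w6")
E
```

```text
row [0.1271 0.0038 0.001 ] [-0.08 -0.04  0.25]
```

View pics/w6.png

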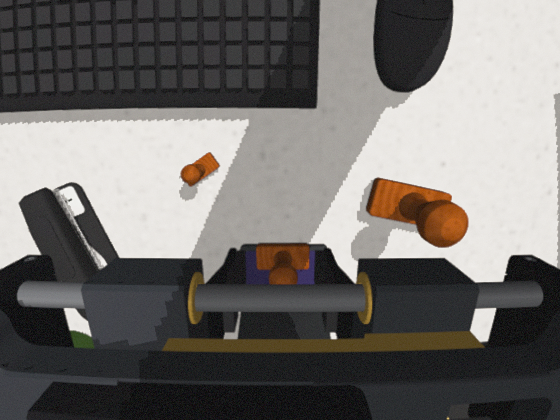

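>>> play_rows(
  rows=[
    [[0.03,0.004,0.001,0,0,0.25,0.036],[0.06,0.004,0.001,0,0,0.25,0.036],[0.08,0.004,0.001,0,0,0.25,0.036],[0.085,0.004,0.001,0,0,0.25,0.036],[0.085,0.004,0.001,0,0,0.25,0.036],[0.085,0.004,0.001,0,0,0.25,0.036]],
  ],
)

```text
time_s: 8.1
position: [0.4384, -0.0211, 0.0561]
tcp_rot: [[-0.001, -0.999, 0.048], [-0.0, 0.048, 0.999], [-1.0, 0.001, -0.0]]
force: [0.2, -0.5, 0.0]
opening: 0.41
```

```bash
python3 - <<'E'
from h import *
row([0.44,-0.0215,0.014],Rt(-2.7)); save(capture("wrist"),"w7"); save(capture("scene"),"s7",(180,120,380,300),4)
E
```

```text
row [ 0.0421 -0.0016 -0.0003] [-0.07 -0.02 -0.06]
```

View pics/w7.png

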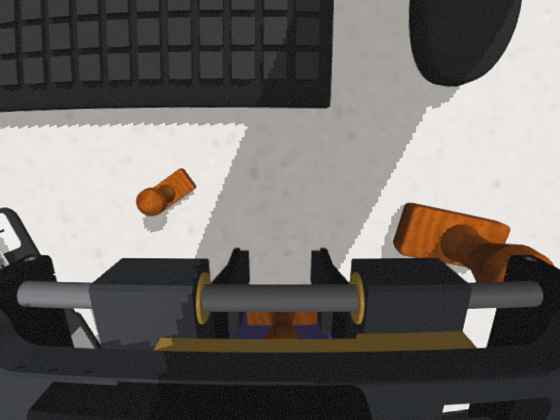

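View pics/s7.png

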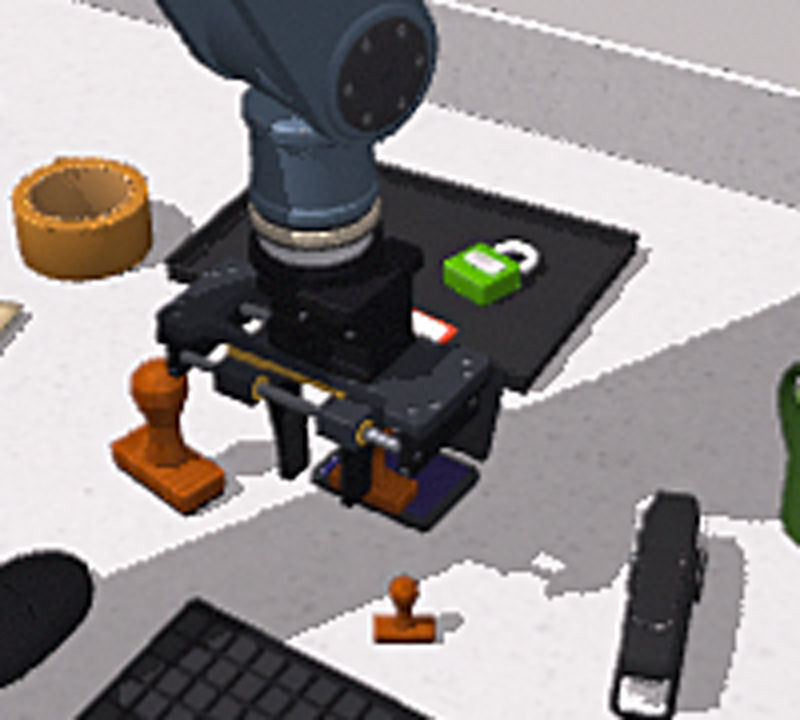

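>>> play_rows(
  rows=[
    [[0.0,-0.001,0,0,-5,0,0.036],[0.02,-0.001,0,0,-5,0,0.036],[0.035,-0.001,0,0,-5,0,0.036],[0.04,-0.001,0,0,-5,0,0.036],[0.04,-0.001,0,0,-5,0,0.036],[0.04,-0.001,0,0,-5,0,0.036]],
  ],
)

```text
time_s: 8.8
position: [0.4387, -0.0209, 0.0162]
tcp_rot: [[0.003, -0.999, 0.048], [0.087, 0.048, 0.995], [-0.996, 0.002, 0.087]]
force: [0.1, -0.4, 0.5]
opening: 0.411
```

```bash
python3 - <<'E'
from h import *
save(capture("wrist"),"w8"); save(capture("scene"),"s8",(180,120,380,300),4)
E
```

```text
(no output)
```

View pics/w8.png

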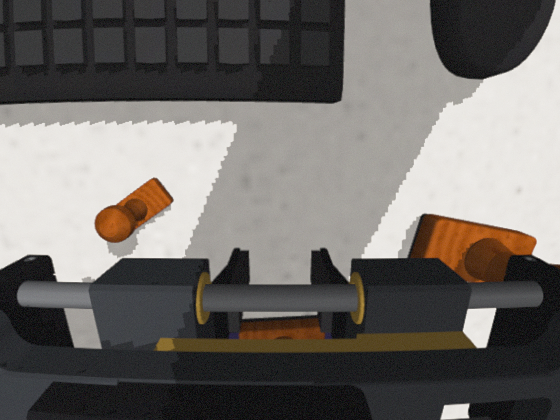

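View pics/s8.png

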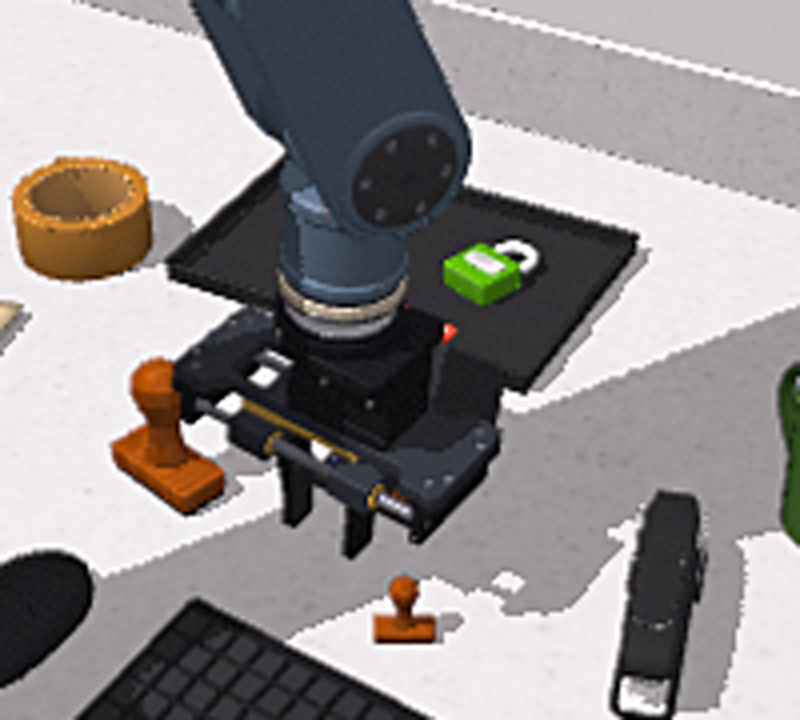

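>>> play_rows(
  rows=[
    [[0,-0.01,0,0,0,0,0.036],[0,-0.02,0,0,0,0,0.036],[0,-0.025,0,0,0,0,0.036],[0,-0.028,0,0,0,0,0.036],[0,-0.03,0,0,0,0,0.036],[0,-0.032,0,0,0,0,0.036],[0,-0.034,0,0,0,0,0.036],[0,-0.036,0,0,0,0,0.036],[0,-0.038,0,0,0,0,0.036],[0,-0.04,0,0,0,0,0.036],[0,-0.042,0,0,0,0,0.036],[0,-0.044,0,0,0,0,0.036]],
  ],
)

```text
time_s: 10.1
position: [0.4826, -0.0231, 0.0154]
tcp_rot: [[0.002, -0.999, 0.049], [0.087, 0.049, 0.995], [-0.996, 0.003, 0.087]]
force: [-0.6, 0.8, -0.5]
opening: 0.415
```

```bash
python3 - <<'E'
from h import *
save(capture("wrist"),"w9",(160,150,400,350),3.3); save(capture("scene"),"s9",(180,120,380,300),4); save(capture("top"),"t9",(240,180,350,290),5)
E
```

```text
(no output)
```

View pics/w9.png

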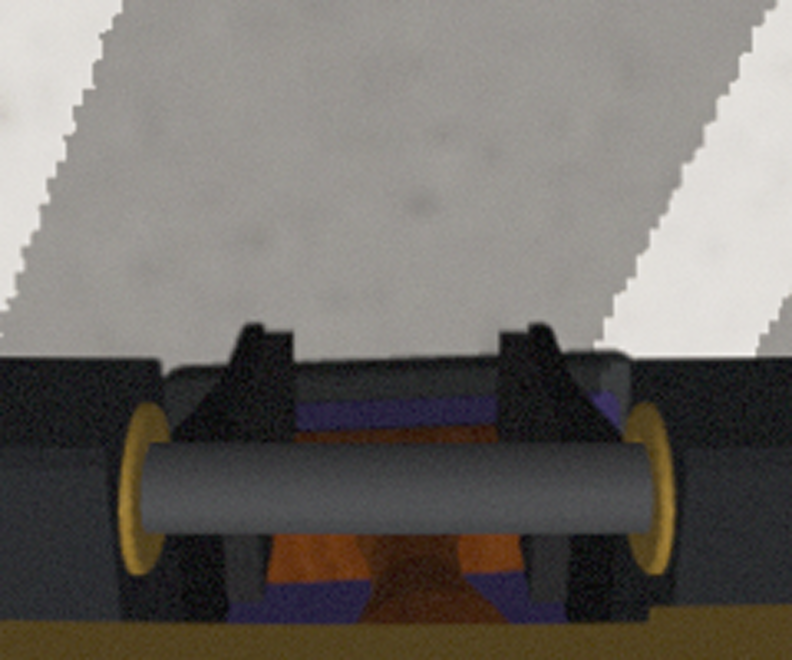

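View pics/s9.png

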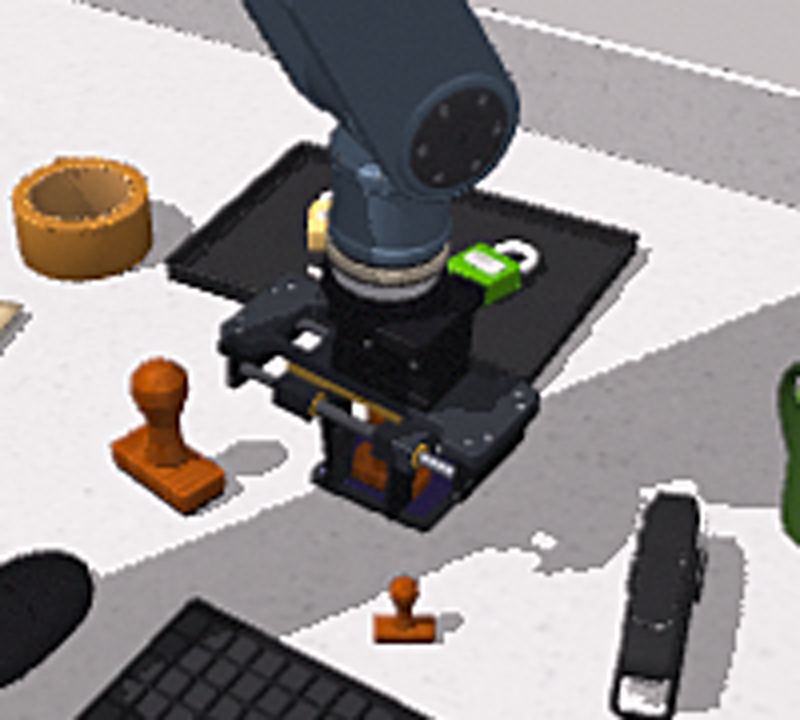

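```bash
python3 - <<'E'
from h import *
c=capture("wrist"); px=lambda x,y:(160+(x+.5)/3.3-.5,150+(y+.5)/3.3-.5)
print(back(c,[px(400,360),px(300,432),px(495,425)],.008), back(c,[px(285,582),px(500,576)],.022))
E
```

```text
[[ 0.48191996 -0.02277362  0.008     ]
 [ 0.49499857 -0.04230631  0.008     ]
 [ 0.49705118 -0.00523435  0.008     ]] [[ 0.5177281  -0.04678881  0.022     ]
 [ 0.52086524 -0.00726817  0.022     ]]
```

>>> play_rows(
  rows=[
    [[0,-0.0015,0,0,0,0,0.036],[0,-0.003,0,0,0,0,0.036],[0,-0.0045,0,0,0,0,0.036],[0,-0.006,0,0,0,0,0.036],[0,-0.0075,0,0,0,0,0.036],[0,-0.009,0,0,0,0,0.036],[0,-0.009,0,0,0,0,0.036]],
  ],
)

```text
time_s: 11.0
position: [0.4918, -0.0236, 0.0154]
tcp_rot: [[0.002, -0.999, 0.049], [0.087, 0.049, 0.995], [-0.996, 0.002, 0.087]]
force: [-0.7, 0.1, 0.2]
opening: 0.414
```

>>> play_rows(
  rows=[
    [[0,0.004,0,0,0,0,0.036],[0,0.012,0,0,0,0,0.036],[-0.01,0.025,0,0,0,0,0.036],[-0.04,0.03,0,0,0,0,0.036],[-0.09,0.03,0,0,0,0,0.036],[-0.14,0.03,0,0,0,0,0.036],[-0.14,-0.02,0,0,5,0,0.036],[-0.14,-0.06,0,0,5,0,0.036],[-0.14,-0.09,0,0,5,0,0.036],[-0.14,-0.09,0,0,5,0,0.036],[-0.14,-0.09,0,0,5,0,0.036]],
  ],
)

```text
time_s: 12.1
position: [0.5794, -0.0398, 0.1545]
tcp_rot: [[-0.005, -0.999, 0.048], [0.001, 0.048, 0.999], [-1.0, 0.005, 0.0]]
force: [-1.2, 1.2, -0.5]
opening: 0.419
```

```bash
python3 - <<'E'
from h import *
print(read_state()["position"])
c=capture("wrist"); save(c,"w10"); save(c,"w10c",(200,70,350,220),5)
E
```

```text
[ 0.57940243 -0.03979953  0.15445672]
```

View pics/w10c.png

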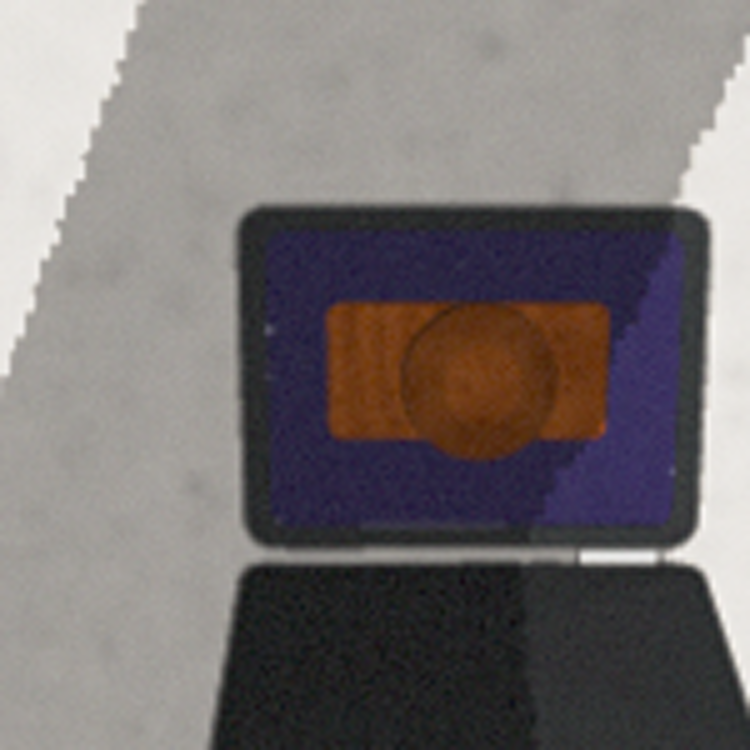

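```bash
python3 - <<'E'
from h import *
c=capture("wrist")
measure(c,[(238,205),(711,208),(699,547),(245,547)],[(327,303),(610,302),(606,440),(329,439)],(479,380),200,70,5)
E
```

```text
pad [ 0.51925056 -0.02302701] -92.78789007610095 
 [[-0.3, -0.6], [-0.6, 0.9], [0.5, 0.1], [0.4, -0.3]]
stamp [ 0.51487578 -0.0245708 ] -2.7084051227012744 
 [[-0.3, -0.2], [-0.1, 0.3], [0.1, 0.2], [0.3, -0.3]]
knob [ 0.51469647 -0.02453494  0.062     ]
stamp in pad mm [ 1.75474712 -4.29451476] dyaw 0.0794849533996711
```

```bash
python3 - <<'E'
from h import *
R=Rt(-2.8)@Ro.from_euler('y',-5,degrees=True).as_matrix()
row([0.46,-0.0222,0.15],R)
E
```

```text
row [0.0049 0.1192 0.0117] [-0.01 -4.96 -0.34]
```

>>> play_rows(
  rows=[
    [[0,0.04,0.004,0,-1,-0.3,0.036],[0,0.08,0.008,0,-3,-0.3,0.036],[0.005,0.115,0.0117,0,-5,-0.3,0.036],[0.005,0.12,0.0117,0,-5,-0.3,0.036],[0.005,0.12,0.0117,0,-5,-0.3,0.036],[0.005,0.12,0.0117,0,-5,-0.3,0.036],[0.005,0.12,0.0117,0,-5,-0.3,0.036]],
  ],
)

```text
time_s: 12.9
position: [0.4633, -0.023, 0.1503]
tcp_rot: [[0.009, -0.999, 0.048], [0.086, 0.049, 0.995], [-0.996, -0.005, 0.086]]
force: [0.3, 0.1, 1.1]
opening: 0.414
```

```bash
python3 - <<'E'
from h import *
R=Rt(-2.8)@Ro.from_euler('y',-5,degrees=True).as_matrix()
row([0.46,-0.0222,0.0154],R)
E
```

```text
row [ 0.1344  0.004  -0.011 ] [ 0.04 -0.05  0.28]
```

>>> play_rows(
  rows=[
    [[0.04,0.001,-0.0035,0,0,0.2,0.036],[0.09,0.001,-0.007,0,0,0.2,0.036],[0.12,0.001,-0.01,0,0,0.2,0.036],[0.132,0.001,-0.011,0,0,0.2,0.036],[0.134,0.001,-0.011,0,0,0.2,0.036],[0.134,0.001,-0.011,0,0,0.2,0.036],[0.134,0.001,-0.011,0,0,0.2,0.036]],
  ],
)

```text
time_s: 13.6
position: [0.4623, -0.0221, 0.0167]
tcp_rot: [[0.006, -0.999, 0.048], [0.086, 0.048, 0.995], [-0.996, -0.002, 0.086]]
force: [1.3, -0.6, 0.2]
opening: 0.413
```

```bash
python3 - <<'E'
from h import *
R=Rt(-2.8)@Ro.from_euler('y',-5,degrees=True).as_matrix()
print(read_state()["position"]);row([0.4943,-0.0237,0.0154],R)
E
```

```text
[ 0.46228892 -0.02206763  0.01673243]
row [ 0.0014 -0.032  -0.0002] [ 0.05 -0.05  0.11]
```

>>> play_rows(
  rows=[
    [[0.001,-0.008,0,0,0,0,0.036],[0.001,-0.016,0,0,0,0,0.036],[0.001,-0.022,0,0,0,0,0.036],[0.001,-0.025,0,0,0,0,0.036],[0.001,-0.0265,0,0,0,0,0.036],[0.001,-0.028,0,0,0,0,0.036],[0.001,-0.0295,0,0,0,0,0.036],[0.001,-0.031,0,0,0,0,0.036],[0.001,-0.032,0,0,0,0,0.036],[0.001,-0.032,0,0,0,0,0.036],[0.001,-0.032,0,0,0,0,0.036]],
  ],
)

```text
time_s: 14.7
position: [0.493, -0.0232, 0.0145]
tcp_rot: [[0.003, -0.999, 0.048], [0.087, 0.048, 0.995], [-0.996, 0.001, 0.087]]
force: [-0.8, 0.0, -1.2]
opening: 0.415
```

>>> play_rows(
  rows=[
    [[0,0.004,0,0,0,0,0.036],[0,0.012,0,0,0,0,0.036],[-0.01,0.025,0,0,0,0,0.036],[-0.04,0.03,0,0,0,0,0.036],[-0.09,0.03,0,0,0,0,0.036],[-0.14,0.03,0,0,0,0,0.036],[-0.14,-0.02,0,0,5,0,0.0],[-0.14,-0.06,0,0,5,0,0.0],[-0.14,-0.09,0,0,5,0,0.0],[-0.14,-0.09,0,0,5,0,0.0],[-0.14,-0.09,0,0,5,0,0.0]],
  ],
)

```text
time_s: 15.8
position: [0.5808, -0.0395, 0.1537]
tcp_rot: [[-0.003, -0.999, 0.048], [0.001, 0.048, 0.999], [-1.0, 0.003, 0.0]]
force: [-0.8, -0.0, 0.3]
opening: 0.054
```

```bash
python3 - <<'E'
from h import *
print(read_state()["position"])
c=capture("wrist"); save(c,"w11"); save(c,"w11c",(200,70,350,220),5)
E
```

```text
[ 0.58084684 -0.03952495  0.15369159]
```

View pics/w11c.png

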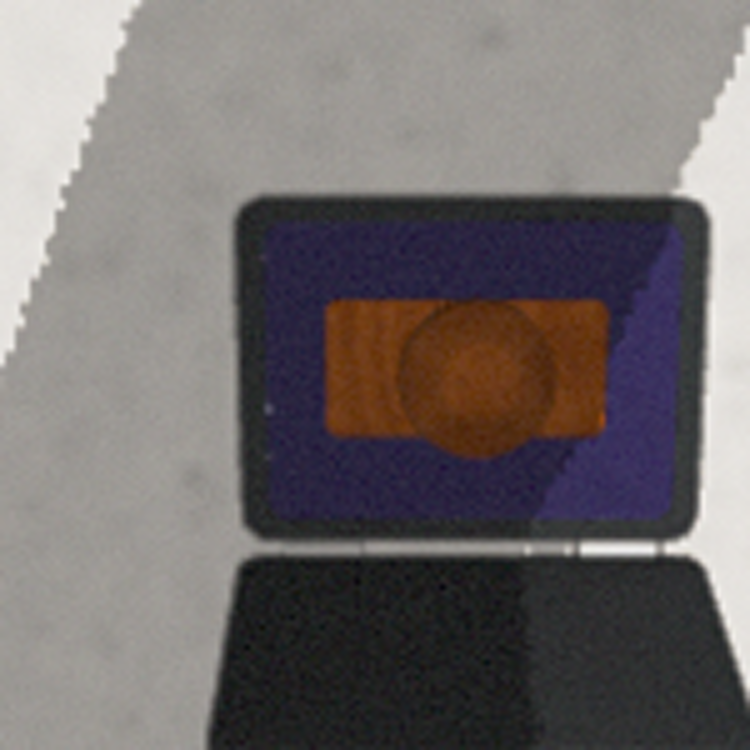

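```bash
python3 - <<'E'
from h import *
c=capture("wrist")
measure(c,[(236,196),(711,198),(698,539),(243,539)],[(326,298),(609,298),(606,436),(327,437)],(477,378),200,70,5)
row([0.516,-0.0245,0.10],Rt(-2.7))
E
```

```text
pad [ 0.51917285 -0.02301567] -92.774599057742 
 [[-0.4, -0.7], [-0.6, 0.9], [0.5, 0.2], [0.5, -0.4]]
stamp [ 0.51579447 -0.02453184] -2.6201060384899937 
 [[-0.1, -0.3], [-0.1, 0.4], [0.1, 0.1], [0.0, -0.2]]
knob [ 0.51590974 -0.02465139  0.062     ]
stamp in pad mm [ 1.67793071 -3.30102926] dyaw 0.15449301925200132
row [0.0538 0.0644 0.0118] [-0.09  0.04 -0.24]
```

>>> play_rows(
  rows=[
    [[0.0,0.03,0.006,0,0,0,0],[0.02,0.062,0.0118,0,0,-0.2,0],[0.05,0.0644,0.0118,0,0,-0.2,0],[0.054,0.0644,0.0118,0,0,-0.2,0],[0.054,0.0644,0.0118,0,0,-0.2,0],[0.054,0.0644,0.0118,0,0,-0.2,0],[0.054,0.0644,0.0118,0,0,-0.2,0],[0.054,0.0644,0.0118,0,0,-0.2,0]],
  ],
)

```text
time_s: 16.7
position: [0.5197, -0.0252, 0.1008]
tcp_rot: [[0.005, -0.999, 0.048], [-0.001, 0.048, 0.999], [-1.0, -0.005, -0.0]]
force: [-0.0, -1.1, -0.2]
opening: 0.011
```

```bash
python3 - <<'E'
from h import *
row([0.5158,-0.0245,0.08],Rt(-2.7)); print(read_state()["force"])
E
```

```text
row [0.0208 0.004  0.0005] [-0.08 -0.03  0.28]
[-0.03790347 -1.06463225 -0.19784958]
```

>>> play_rows(
  rows=[
    [[0.008,0.003,0.0005,0,0,0.2,0],[0.016,0.003,0.0005,0,0,0.2,0],[0.019,0.003,0.0005,0,0,0.2,0],[0.019,0.003,0.0005,0,0,0.2,0],[0.019,0.003,0.0005,0,0,0.2,0]],
  ],
)

```text
time_s: 17.2
position: [0.5157, -0.0242, 0.0806]
tcp_rot: [[-0.001, -0.999, 0.048], [0.0, 0.048, 0.999], [-1.0, 0.001, 0.0]]
force: [0.2, -0.1, -0.8]
opening: 0.003
```

```bash
python3 - <<'E'
from h import *
row([0.5158,-0.0245,0.075],Rt(-2.7)); print(read_state()["force"])
save(capture("wrist"),"w12"); save(capture("scene"),"s12",(180,120,380,300),4)
E
```

```text
row [ 0.0056 -0.0002 -0.0003] [-0.07  0.01 -0.08]
[ 0.16649024 -0.09785268 -0.84045688]
```

View pics/w12.png

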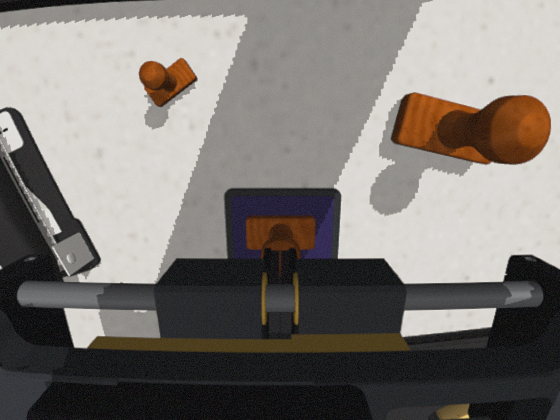

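View pics/s12.png

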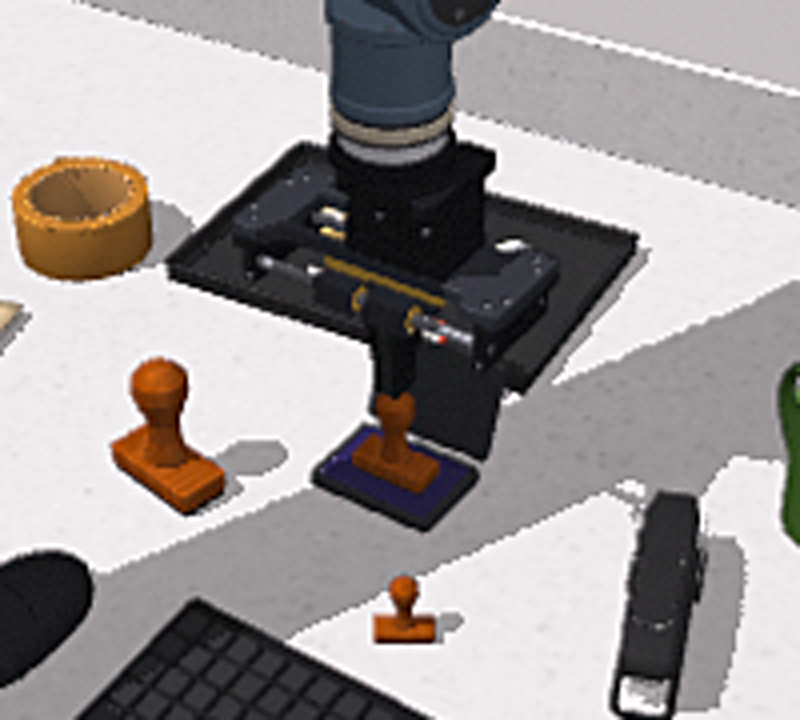

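Tip sits right over the knob (scene view 396,395 in the crop). Lower gently, checking force.

>>> play_rows(
  rows=[
    [[0.002,0,0,0,0,0,0],[0.004,0,0,0,0,0,0],[0.005,0,0,0,0,0,0],[0.006,0,0,0,0,0,0],[0.006,0,0,0,0,0,0]],
  ],
)

```text
time_s: 17.8
position: [0.5157, -0.0242, 0.075]
tcp_rot: [[-0.001, -0.999, 0.048], [0.0, 0.048, 0.999], [-1.0, 0.001, 0.0]]
force: [0.4, 0.3, 1.2]
opening: 0.008
```

>>> play_rows(
  rows=[
    [[0.0003,0,0,0,0,0,0],[0.0006,0,0,0,0,0,0]],
  ],
)

```text
time_s: 18.0
position: [0.5158, -0.0242, 0.0747]
tcp_rot: [[-0.001, -0.999, 0.048], [-0.0, 0.048, 0.999], [-1.0, 0.001, -0.0]]
force: [-1.4, 0.9, 4.9]
opening: 0.004
```

>>> play_rows(
  rows=[
    [[0.0004,0,0,0,0,0,0],[0.0008,0,0,0,0,0,0]],
  ],
)

```text
time_s: 18.2
position: [0.516, -0.0242, 0.0744]
tcp_rot: [[0.0, -0.999, 0.048], [-0.0, 0.048, 0.999], [-1.0, -0.0, -0.0]]
force: [-1.8, 0.6, 11.1]
opening: 0.004
```

>>> play_rows(
  rows=[
    [[0.0001,0,0,0,0,0,0],[0.0001,0,0,0,0,0,0],[0.0001,0,0,0,0,0,0],[0.0001,0,0,0,0,0,0],[0.0001,0,0,0,0,0,0],[0.0001,0,0,0,0,0,0],[0.0001,0,0,0,0,0,0],[0.0001,0,0,0,0,0,0],[0.0001,0,0,0,0,0,0],[0.0001,0,0,0,0,0,0]],
  ],
)

```text
time_s: 19.2
position: [0.516, -0.0242, 0.0745]
tcp_rot: [[0.0, -0.999, 0.048], [-0.0, 0.048, 0.999], [-1.0, -0.0, -0.0]]
force: [-1.2, 0.9, 8.9]
opening: 0.003
```

>>> play_rows(
  rows=[
    [[-0.001,0,0,0,0,0,0],[-0.003,0,0,0,0,0,0],[-0.01,0,0,0,0,0,0],[-0.04,0,0,0,0,0,0],[-0.08,0,0,0,0,0,0],[-0.08,-0.04,0,0,0,0,0],[-0.08,-0.066,0,0,0,0,0],[-0.08,-0.066,0,0,0,0,0],[-0.08,-0.066,0,0,0,0,0]],
  ],
)

```text
time_s: 20.1
position: [0.5812, -0.0273, 0.1531]
tcp_rot: [[-0.002, -0.999, 0.048], [0.0, 0.048, 0.999], [-1.0, 0.002, 0.0]]
force: [0.4, -0.0, 0.1]
opening: 0.002
```

```bash
python3 - <<'E'
from h import *
c=capture("wrist"); save(c,"w13"); save(c,"w13c",(200,70,350,220),5); save(capture("scene"),"s13")
E
```

```text
(no output)
```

View pics/w13c.png

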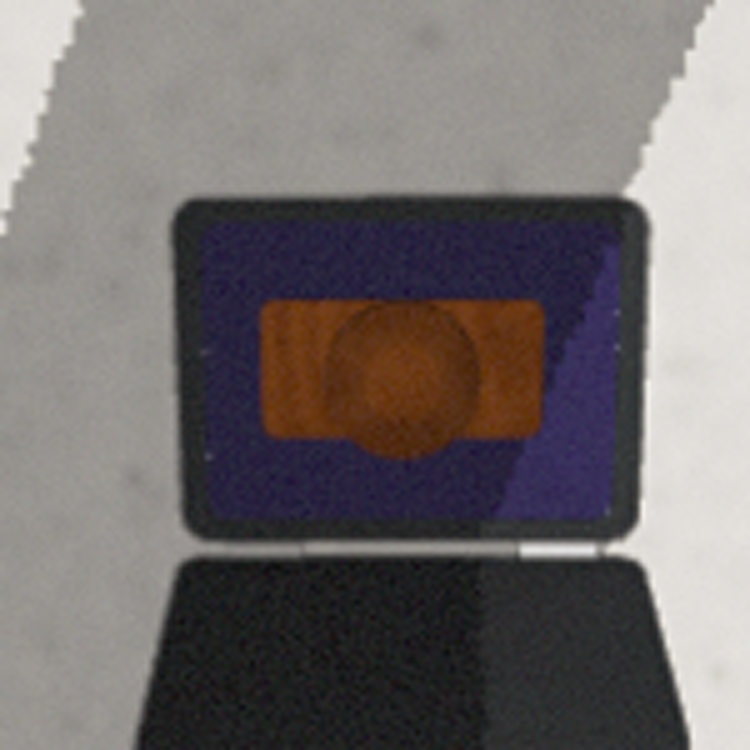

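View pics/s13.png

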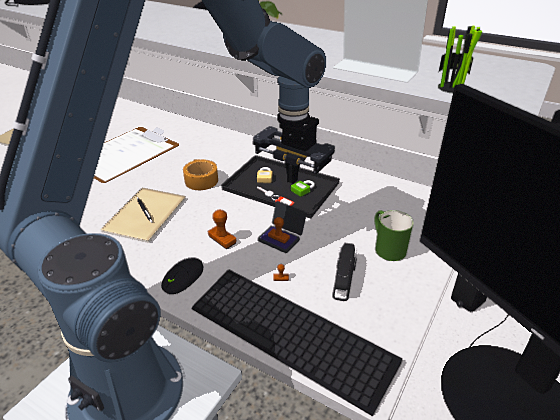

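```bash
python3 - <<'E'
from h import *
c=capture("wrist")
measure(c,[(173,197),(649,198),(639,539),(183,539)],[(261,299),(544,299),(542,437),(262,437)],(402,379),200,70,5)
print(hand_in())
E
```

```text
pad [ 0.51855959 -0.02290334] -92.79585225697537 
 [[-0.6, -0.7], [-0.7, 0.9], [0.6, 0.2], [0.6, -0.4]]
stamp [ 0.51526224 -0.02452716] -2.8340663275643285 
 [[-0.2, -0.5], [-0.1, 0.4], [0.2, 0.2], [0.1, -0.1]]
knob [ 0.5153808  -0.02464874  0.062     ]
stamp in pad mm [ 1.7827316  -3.21421758] dyaw -0.03821407058896398
the job is handed in; nothing more can be done
None
```

I nudged the middle-sized stamp to the middle of the pad, pressed its knob to ink it, and handed the job in at about 20 s of the 51 s allowed. The interface gives no verdict.

- **Positioning:** I pushed the stamp sideways with one finger against its end. Then I pushed it twice towards the lid with both fingertips low on the foot, and never gripped it.
- **Standing alone:** It stood untouched for about 3 s before the press.
- **Press:** I held the closed fingertips on the knob at about 9–11 N for about 1 s, then backed off.

**Last check, after the press (wrist camera):**
- **Stamp:** It stands about 3.7 mm from the pad's origin, or about 2 mm from the middle of the top face's given dimensions. The task does not say which of these pad_middle is; both are within the 7 mm limit. It is within 0.1° of the pad's long side.
- **Pad:** It measured within 2 mm of where it started, which is about the calibration error.
- **Surroundings:** The lid is open, the look-alikes and other things look undisturbed, and the arm is clear of everything.

No check failed or disagreed beyond the millimetre or two of camera error.

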